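# Pack the tape roll, break the lid stay and shut the chest

## Task

Lay the brown roll of packing tape flat in the empty compartment of the open wooden chest, so that it lies below the rim. Then break the chest's folding lid stay by pressing its knee down past straight, and lower the lid gently until it is fully shut, without slamming it. Do not push or knock over the glass jar.

Things in the scene. Friction and masses are not known exactly. Their poses are not given: they have to be found in the camera images.
- chest: Plywood chest fixed to the desk: 180 mm along its x, 260 along y, 85 high, walls and floor 8. Origin: centre of its underside, z up. x points to the hinge side (robot's left), y towards the robot. A 55 mm high divider, 8 thick, at y = -7 mm parts a roll of labels (-y) from the empty compartment (+y, 125 mm along y, 164 along x). The folding steel stay is outside the +y wall, facing the robot.
- tape_place (a point): Centre of the floor of the empty compartment, 8 mm above the desk; the rim is 77 mm above this point.
- tape_centre (a point): Centre, half-way up, of the loose brown packing tape roll: outer diameter 98 mm, height 48, hole about 70 across, wall 12 to 15 mm thick (can be pinched by its wall with one finger in the hole), about 0.17 kg. It lies flat on the desk to the right of the chest; z is the roll's axis.
- lid_hinge (a point): Middle of the lid's hinge line, on the chest's top edge (chest frame x = 90, y = 0, z = 85 mm). The line runs along the chest's y axis. The hinge is stiff (about 0.14 N m of friction): with the stay broken the lid stays where it is left, and a few newtons on its outer face shut it.
- lid_edge (a point): Middle of the outer face at the lid's free edge, 180 mm from the hinge line. The lid is a plywood board 250 mm wide (along the chest's y) and 10 mm thick, with a lip 9 mm beyond its free edge; shut, its underside lies on the rim and its outer face is 95 mm above the desk. Propped, it leans 8 degrees beyond vertical to the chest's +x side.
- lid (a joint): Lid angle in rad: 0 as propped open, grows as it closes, 1.710 fully shut.
- stay_roller (a point): Centre of the black thumb roller at the stay's knee, 18 mm in diameter, 50 mm long along the chest's y, standing out from the steel links towards the robot (chest frame y = 148 to 198 mm). Propped, it is at about x = 35, z = 138 mm in the chest frame; it moves round the lower link's pivot (point stay_foot) at a radius of 99 mm.
- stay_foot (a point): Pivot of the stay's lower link on the outside of the chest's +y wall (chest frame x = -30, y = 134, z = 65 mm). Propped, the lower link rises from here at about 47 degrees towards the hinge side; it turns about the chest's y axis.
- stay_knee (a joint): Knee angle of the stay, rad: 0 = locked on its stop, slightly over centre, so the lid cannot shut; 0.10 = straight; grows as the knee goes down and towards the hinge side, about twice the turn of the lower link; about 3.0 with the lid shut. Stiff: takes 4 to 6 N at the roller and stays where it is left.
- jar_centre (a point): Centre of a loose closed glass jar, 64 mm in diameter, 94 mm high, standing in front, between the robot and the chest: a bystander.
- filling_machine_cross_block (a joint): Cross slide of the filling machine's stand at the left (not part of the job; leave it): 0.055 to 0.07 m. The machine is a box up to 0.18 m high at x 0.46 to 0.72, y 0.25 to 0.65 m; its stand carries a thin boom, 0.27 to 0.38 m above the desk, that runs to the right and ends at about x = 0.33, y = 0.02 m: keep the arm clear of it.
Things that resemble listed ones, but are neither listed nor needed, are in the scene too. Leave any green look-alike of the part that bears tape_centre alone.

How it is judged:
On the way, in this order (a step that is already met when the one before it is completed fails the run):
1. the tape roll lies flat in the empty compartment, let go, below the rim, with the lid still open (x of tape_centre in the frame of chest between -0.04 and 0.04 m and y of tape_centre in the frame of chest between 0.04 and 0.08 m and z of tape_centre in the frame of chest below 0.04 m and contact force between packing_tape and the fingers below 0.2 N and value of joint lid below 0.3 rad), for 0.2 s.
2. the stay's knee is broken well past straight while the lid is still up (value of joint stay_knee above 0.3 rad and value of joint lid below 0.9 rad), for 0.1 s.
At the end, for the whole second after the job is handed in: The lid is shut to within 0.05 rad (9 mm at its free edge) and at rest; the tape roll lies flat on the floor of its compartment (centre less than 40 mm above the desk, within the compartment's walls) (value of joint lid above 1.66 rad and velocity of joint lid between -0.05 and 0.05 rad/s and x of tape_centre in the frame of chest between -0.04 and 0.04 m and y of tape_centre in the frame of chest between 0.04 and 0.08 m and z of tape_centre in the frame of chest below 0.04 m); the robot touches nothing.
It fails at once if the lid is slammed (faster than 2.5 rad/s) (velocity of joint lid above 2.5 rad/s).
It fails at once if the jar is pushed more than 40 mm or knocked over (distance of jar_centre from where it was at the start of the episode above 0.04 m or angle between jar_centre's own z axis and vertical above 0.6 rad).
It also fails if it takes over 70 s, if anything falls off the work surface, if the arm or the gripper's body presses on something with over 40 N, if the wrist force passes 120 N, or if a joint passes its speed limit or range.

## Robot

A 7-joint arm with a two-finger parallel gripper is mounted at the origin on a cart in front of the work surface, level with it; the furniture and walls round the work are solid. World frame = base frame: x ahead of the robot, y to its left, z up, the work surface at z = 0. Lengths are in m, angles in rad, forces in N, time in s.
With the tool pointing down it reaches from about 0.425 to 0.875 m from the base axis. Payload 9.9 kg.
Tool frame: the origin (TCP) lies midway between the tips of the shut fingers; the grasp point (between the pads) lies manip.hold_point_z behind it (manip.hold_point_z is the distance from the TCP to the grasp point, in m); z points along the fingers, y is the direction in which the jaws open and shut (so a half turn about z gives the same grasp; the last joint's range is limited). The gripper opens to 85 mm and grips with 20 to 120 N. Pads are 22 mm wide; open, the fingers measure 114 mm over their backs; the gripper's body (76 mm by 85 mm) begins 54 mm behind the grasp point. The pads swing forward as they close: fully open they stand 13 mm farther back than shut.
Start: joints at [1.257, 0.576, 0.025, 1.437, -0.015, 1.129, -0.057], TCP at [0.154, -0.657, 0.231] pointing down, gripper open.
Joint ranges: [-2.76, 2.76], [-0.34, 2.15], [-1.52, 1.57], [0.19, 2.46], [-1.09, 4.23], [0.17, 1.99], [-2.82, 2.82]. Speed limits (rad/s): [2.22, 2.22, 3.01, 3.01, 3.14, 3.14, 3.14].

## Interface

Orientations are given as a unit quaternion [w, x, y, z].
In Python, from plant import manip, read_camera, camera_model, trace gives the robot as it stands.
- The arm moves only by the shell command python3 -m creep 'ROWS'. ROWS is JSON, a list that holds one entry, the list of rows, each a list of 7 numbers: the closure in counts, from 0 (fully open) to 255 (shut), then the shift along the tool's x, y, z in cm, then the turn, a rotation vector about the tool's x, y, z in rad. In form: [[[hand, dx, dy, dz, ax, ay, az], ...]]. A call has 1 to 5 rows; each row is the pose to reach, as a shift and turn from the pose commanded when the call began, along the tool's axes at that moment; what a row does not reach only later rows make up. A row lasts 1/8 s, in which the tool goes at most 62.5 mm and 10.7 degrees, less where a joint would pass 70% of its speed; a pose out of reach is approached as far as the arm can. A call with a gripper value outside its range is refused whole. The fingers move at their own pace and stop on an object; the grip force is fixed at half the most. Time passes only in rows, so rows that repeat a pose let the fingers close. It gives the time, the measured TCP pose, the force and the opening at its end, in the units of the state.
- manip.sense(): the state, without advancing time (a new reading comes with each control period).
- read_camera(name): name is "side" or "top"; returns the picture (384x512x3 uint8, red, green, blue); there is no depth.
- camera_model(name): a dict with "vfov" (degrees; the focal length in pixels is half the picture's height over the tangent of half this angle, whatever the lens; pixels are square), "cx", "cy" (the principal point, pixels), "dist" ([k1, k2, p1, p2, k3] as OpenCV has them; the pictures are not rectified), "R" (3x3) and "t" (3): a world point X has camera coordinates R X + t. Camera axes: x right, y down, z forward; pixel columns grow to the right and rows downward; lengths in m; the calibration is good to about 2 mm. A picture is of the moment at which its call begins. camera_model takes no time and is no camera call.
- manip.job_done(): hands the job in, once; it reports no verdict.
Trained networks look in the newest picture that a camera, given by its name, has taken for a name from the list of things; names that differ only in an ending like _2 or _b are one class to them, and where a whole thing is asked for, a point or a joint stands for the part that bears it (a point fixed in the world has none). Each returns a list of dicts, best first, with "confidence" (0 to 1); they miss things now and then, are a little off and sometimes report something else, mostly with a low value. They report only what shows in the picture. A call takes as long as a camera call. They do not tell look-alikes from the thing itself.
- trace(camera, thing): "mask" (384x512 bool, what is visible of it) and "at" ([column, row] in pixels, amid what is visible of it).
The state is a dict: "time": time; "joint_pos": joint angles; "joint_velocities": joint speeds; "joint_efforts": joint torques, N m; "tcp_pos": TCP position; "ee_rot": TCP orientation; "contact_force": force on the tool from outside, world axes, zero at the start; "moment": the same for the moment, N m; "width": opening from 0.0 (shut) to 1.0 (fully open).
Only numpy, scipy, OpenCV 4.12 (cv2) and the standard library are available. Lean on these libraries where they do the work, as an engineer would, in place of code of your own. Each camera call takes 0.05 s, during which the arm holds its last target.

## Working session

There is one attempt and no reset: what is moved stays moved. The work goes in short steps, Python scripts to look and compute and a shell command to move; the robot and the scene stay as the last step left them, time stands still between calls to the robot, and variables do not carry over. Pictures are saved under pics/ and viewed, and the job is handed in when it is done.

```bash
ls; mkdir -p pics; python3 - <<'E'
from plant import manip, read_camera, camera_model, trace
import cv2,numpy as np
s=manip.sense();print({k:np.round(v,3) for k,v in s.items()}, manip.hold_point_z)
for c in ['side','top']:
    cv2.imwrite(f'pics/{c}0.png',read_camera(c)[:,:,::-1])
    m=camera_model(c);print(c,m)
    for t in ['chest','tape_centre','lid_edge','stay_roller','stay_foot','jar_centre']:
        try:
            for d in trace(c,t)[:3]: print(c,t,round(d['confidence'],2),np.round(d['at'],1),d['mask'].sum())
        except Exception as e: print(t,e)
E
```

```text
pics
{'time': np.float64(0.0), 'joint_pos': array([ 1.257,  0.577,  0.025,  1.438, -0.015,  1.129, -0.056]), 'joint_velocities': array([ 0.001, -0.001,  0.001, -0.   , -0.001, -0.001,  0.001]), 'joint_efforts': array([ 2.0000e-03, -7.6576e+01,  2.2510e+00, -2.8596e+01,  1.6000e-02,
        1.3000e-02,  0.0000e+00]), 'tcp_pos': array([ 0.154, -0.657,  0.23 ]), 'ee_rot': array([-0.001,  0.993,  0.115, -0.   ]), 'contact_force': array([ 0.37 ,  0.009, -0.953]), 'moment': array([ 0.017, -0.043, -0.012]), 'width': np.float64(1.0)} 0.0187
side {'vfov': 53.45987447955505, 'cx': 253.2122904346858, 'cy': 195.1355264014149, 'dist': array([-0.07799967,  0.        ,  0.        ,  0.        ,  0.        ]), 'R': array([[-0.91494386,  0.40349401, -0.00838533],
       [ 0.28706603,  0.6360521 , -0.7162617 ],
       [-0.2836738 , -0.65774639, -0.69778139]]), 't': array([0.49156942, 0.02369618, 1.24529537])}
side chest 0.66 [205.6 230.8] 6585
side tape_centre 0.94 [204.6 182.6] 693
side tape_centre 0.91 [293.  213.9] 833
side lid_edge 0.6 [208.6 228.7] 4458
side stay_roller 0.62 [263.9 203.1] 101
side stay_foot 0.61 [206.2 230.7] 6752
side jar_centre 0.77 [267.1 185.2] 531
top {'vfov': 46.494394669889296, 'cx': 264.75370364601474, 'cy': 192.20172708796952, 'dist': array([0.04570266, 0.        , 0.        , 0.        , 0.        ]), 'R': array([[-0.01290187, -0.99958712, -0.02567364],
       [-0.99436875,  0.01552704, -0.10483173],
       [ 0.10518708,  0.02417654, -0.99415853]]), 't': array([-0.04148907,  0.56824205,  1.17208553])}
top chest 0.78 [274.7 158.5] 9084
top tape_centre 0.86 [377.9 185.2] 759
top tape_centre 0.83 [288.  275.4] 665
top lid_edge 0.94 [242.7 152.8] 2259
top stay_roller 0.82 [273.6 215.9] 290
top stay_foot 0.64 [274.8 157.8] 9038
top jar_centre 0.87 [333.9 257.1] 579
top jar_centre 0.16 [380.1 191.4] 798
```

View pics/side0.png

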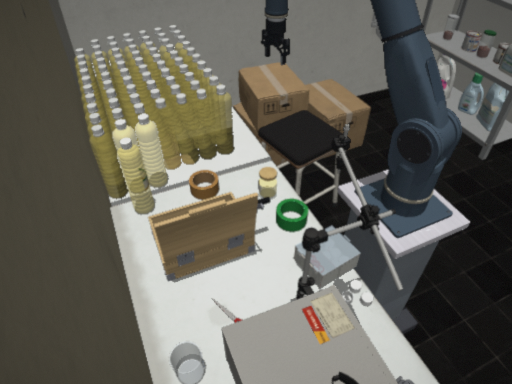

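View pics/top0.png

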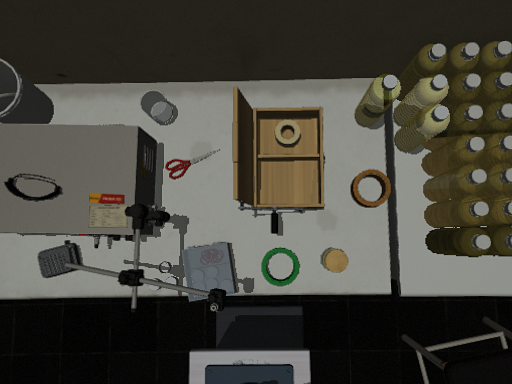

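The top view shows two rings: brown at about (372,188), right of the chest, and green at (281,266), in front of it. The brown one fits the description. The jar is at (335,260) and the stay roller is black at (275,222). I'll enlarge to confirm and find the chest corners.

```bash
cat > h.py <<'E'
from plant import manip, read_camera, camera_model, trace
import cv2,numpy as np
from scipy.spatial.transform import Rotation as Ro
def KD(c):
    m=camera_model(c);f=192/np.tan(np.radians(m['vfov']/2))
    return np.array([[f,0,m['cx']],[0,f,m['cy']],[0,0,1]]),m['dist'],m['R'],m['t']
def proj(c,X):
    K,D,R,t=KD(c);return cv2.projectPoints(np.array(X,float).reshape(-1,1,3),cv2.Rodrigues(R)[0],t,K,D)[0].reshape(-1,2)
def ray(c,p):
    K,D,R,t=KD(c);u=cv2.undistortPoints(np.array(p,float).reshape(-1,1,2),K,D).reshape(-1,2)
    return -R.T@t,np.c_[u,np.ones(len(u))]@R
def onz(c,p,z):
    o,d=ray(c,p);return o+d*((z-o[2])/d[:,2])[:,None]
def tri(p,q):
    o1,d1=ray('top',p);o2,d2=ray('side',q);A=np.c_[d1[0],-d2[0]];s=np.linalg.lstsq(A,o2-o1,rcond=None)[0]
    a,b=o1+s[0]*d1[0],o2+s[1]*d2[0];return (a+b)/2,np.linalg.norm(a-b)
def tool():
    s=manip.sense();q=s['ee_rot'];return s['tcp_pos'],Ro.from_quat([q[1],q[2],q[3],q[0]]).as_matrix()
E
python3 - <<'E'
from h import *
im=cv2.imread('pics/top0.png')
cv2.imwrite('pics/topc.png',cv2.resize(im[70:290,220:400],None,fx=3.3,fy=2.7 and 3.3,interpolation=cv2.INTER_CUBIC)[:,:][:726])
im=cv2.imread('pics/side0.png')
cv2.imwrite('pics/sidec.png',cv2.resize(im[140:290,130:320],None,fx=4,fy=4,interpolation=cv2.INTER_CUBIC))
read_camera('top')
for t in ['tape_centre','jar_centre','stay_roller']:
    for c in ['top','side']:
        if c=='side' and t=='tape_centre': read_camera('side')
        for d in trace(c,t)[:2]:
            z={'tape_centre':.024,'jar_centre':.047,'stay_roller':.138}[t]
            ys,xs=np.nonzero(d['mask'])
            print(t,c,[xs.min(),xs.max(),ys.min(),ys.max()],onz(c,d['at'],z).round(3),onz(c,[xs.mean(),ys.mean()],z).round(3))
print(tri([273.6,215.9],[263.9,203.1]))
E
```

```text
tape_centre top [np.int64(261), np.int64(299), np.int64(247), np.int64(285)] [[ 0.36  -0.115  0.024]] [[ 0.368 -0.09   0.024]]
tape_centre top [np.int64(350), np.int64(390), np.int64(170), np.int64(207)] [[ 0.575 -0.356  0.024]] [[ 0.574 -0.335  0.024]]
tape_centre side [np.int64(189), np.int64(219), np.int64(170), np.int64(199)] [[ 0.583 -0.311  0.024]] [[ 0.574 -0.325  0.024]]
tape_centre side [np.int64(276), np.int64(307), np.int64(198), np.int64(231)] [[ 0.369 -0.105  0.024]] [[ 0.372 -0.083  0.024]]
jar_centre top [np.int64(321), np.int64(347), np.int64(248), np.int64(272)] [[ 0.387 -0.224  0.047]] [[ 0.387 -0.226  0.047]]
jar_centre top [np.int64(240), np.int64(298), np.int64(207), np.int64(233)] [[ 0.509 -0.073  0.047]] [[ 0.504 -0.069  0.047]]
jar_centre side [np.int64(258), np.int64(276), np.int64(167), np.int64(198)] [[ 0.397 -0.216  0.047]] [[ 0.389 -0.221  0.047]]
jar_centre side [np.int64(148), np.int64(271), np.int64(192), np.int64(280)] [[ 0.639 -0.108  0.047]] [[ 0.641 -0.103  0.047]]
stay_roller top [np.int64(240), np.int64(299), np.int64(207), np.int64(233)] [[ 0.497 -0.071  0.138]] [[ 0.497 -0.071  0.138]]
stay_roller side [np.int64(258), np.int64(270), np.int64(197), np.int64(206)] [[ 0.472 -0.07   0.138]] [[ 0.473 -0.069  0.138]]
(array([ 0.48717431, -0.06728836,  0.13915435]), np.float64(0.024147842916904683))
```

View pics/topc.png

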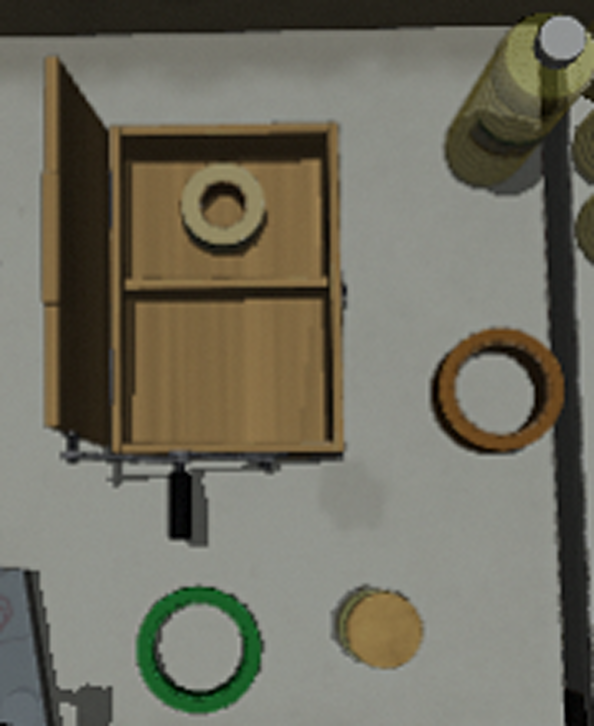

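View pics/sidec.png

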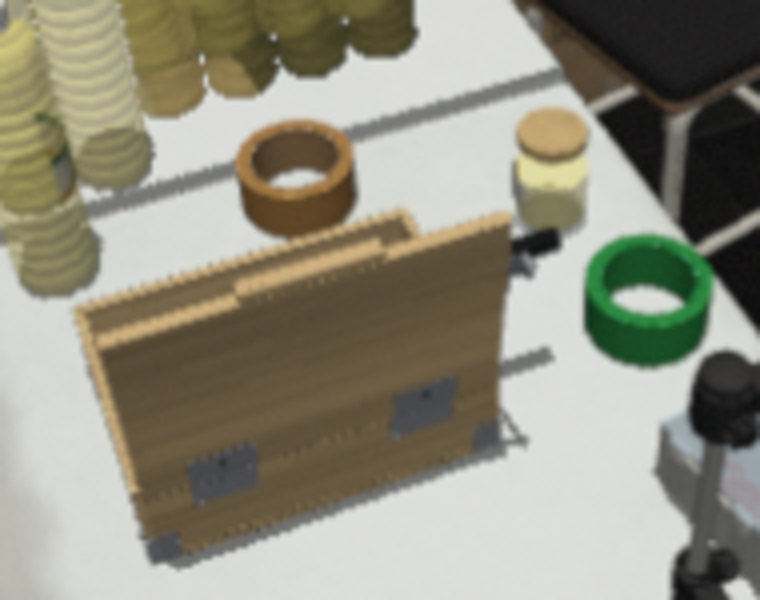

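The brown ring, at crop (500,390) and full-image (371,188), lies to the right of the chest, so it's the tape. I'll leave the green one alone. Next I fit the chest from its rim corners and refine the ring.

```bash
python3 - <<'E'
from h import *
from scipy.optimize import least_squares
c=np.array([[110,126],[338,123],[343,452],[116,455]])/3.3+[220,70]
L=np.array([[90,-130],[-90,-130],[-90,130],[90,130]])/1000
P=onz('top',c,.085);print(P.round(3))
f=lambda v:((L@np.array([[np.cos(v[2]),np.sin(v[2])],[-np.sin(v[2]),np.cos(v[2])]])+v[:2])-P[:,:2]).ravel()
r=least_squares(f,[.6,-.1,1.57]);print('chest',r.x.round(4),(f(r.x)*1000).round(1))
T=onz('top',np.array([[500,389],[437,390],[563,390],[500,329],[500,450]])/3.3+[220,70],.048);print('tape',T.round(4))
T=onz('top',np.array([[383,628],[200,649]])/3.3+[220,70],.094);print('jar',T.round(4))
x,y,th=r.x
def W(p):
    p=np.array(p)/1000;return [x+np.cos(th)*p[0]-np.sin(th)*p[1],y+np.sin(th)*p[0]+np.cos(th)*p[1],p[2]]
pts={'place':W([0,59.5,8]),'roll0':W([35,148,138]),'roll1':W([35,198,138]),'foot':W([-30,134,65])}
le=W([90-180*0+0,0,0])
for a in (-125,125):
    pts['lid%d'%a]=W([90+180*np.sin(np.radians(8)),a,85+180*np.cos(np.radians(8))])
for cam in ['top','side']:
    im=cv2.imread(f'pics/{cam}0.png');s=3
    o=(220,70) if cam=='top' else (130,130)
    im=cv2.resize(im[o[1]:o[1]+200,o[0]:o[0]+200],None,fx=3,fy=3)
    for k,v in pts.items():
        u=proj(cam,[v])[0];cv2.circle(im,tuple(int(i) for i in (u-o)*3),3,(255,0,255),-1)
    for z in (0.085,0.0):
      for l in L:
        v=W([*(l*1000),z*1000]);u=proj(cam,[v])[0];cv2.circle(im,tuple(int(i) for i in (u-o)*3),3,(255,255,0),-1)
    cv2.imwrite(f'pics/chk_{cam}.png',im)
for k,v in pts.items():print(k,np.round(v,4))
E
```

```text
[[ 0.783 -0.024  0.085]
 [ 0.781 -0.204  0.085]
 [ 0.522 -0.201  0.085]
 [ 0.522 -0.026  0.085]]
chest [ 0.6519 -0.1137  1.5682] [-0.7 -0.   0.3 -0.2  0.1 -2.3  0.3  2.6]
tape [[ 0.5727 -0.3306  0.048 ]
 [ 0.5726 -0.2809  0.048 ]
 [ 0.5711 -0.38    0.048 ]
 [ 0.6209 -0.3324  0.048 ]
 [ 0.524  -0.3287  0.048 ]]
jar [[ 0.3877 -0.2263  0.094 ]
 [ 0.3735 -0.0883  0.094 ]]
place [ 0.5924 -0.1135  0.008 ]
roll0 [ 0.504  -0.0783  0.138 ]
roll1 [ 0.454  -0.0781  0.138 ]
foot [ 0.5178 -0.1433  0.065 ]
lid-125 [0.7772 0.0011 0.2632]
lid125 [0.5272 0.0017 0.2632]
```

View pics/chk_top.png

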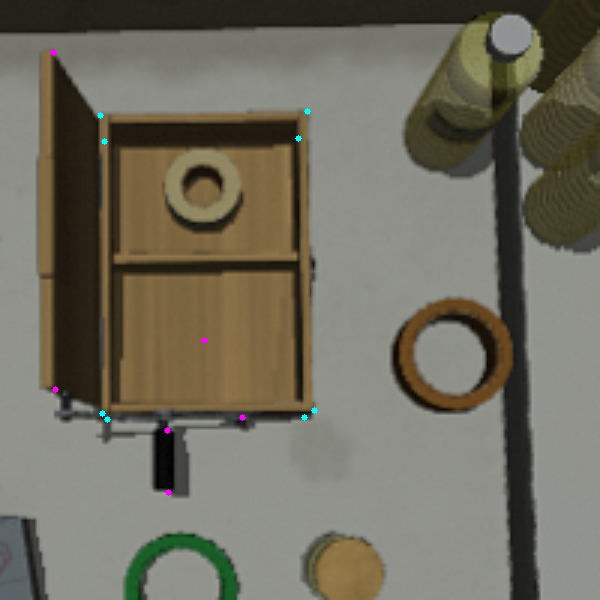

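View pics/chk_side.png

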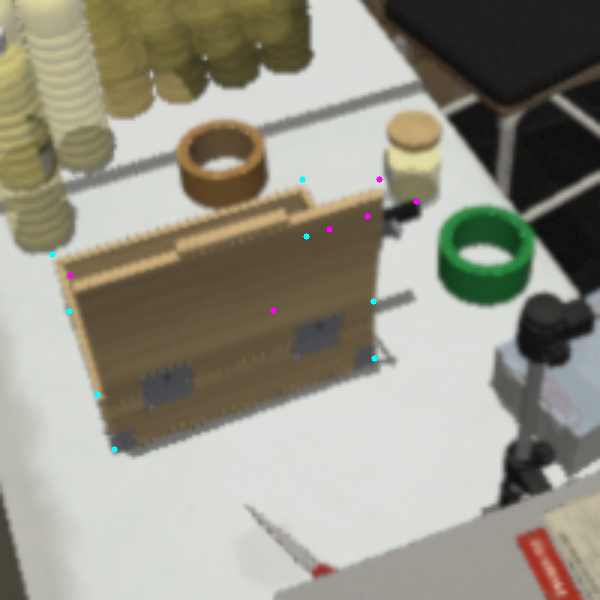

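```bash
python3 - <<'E'
from h import *
a=np.linspace(0,6.28,40)
P=[[.572+.049*np.cos(t),-.3306+.049*np.sin(t),z] for t in a for z in (0,.048)]
J=[[.3877+.032*np.cos(t),-.2263+.032*np.sin(t),z] for t in a for z in (0,.094)]
p,R=tool()
im=cv2.imread('pics/side0.png');o=(180,10)
im=cv2.resize(im[o[1]:o[1]+200,o[0]:o[0]+150],None,fx=4,fy=3,interpolation=cv2.INTER_CUBIC)
for u in proj('side',P+J+[p,p-R[:,2]*.07]):cv2.circle(im,(int((u[0]-o[0]+.5)*4),int((u[1]-o[1]+.5)*3)),1,(255,0,255),-1)
cv2.imwrite('pics/chk3.png',im)
E
```

```text
(no output)
```

View pics/chk3.png

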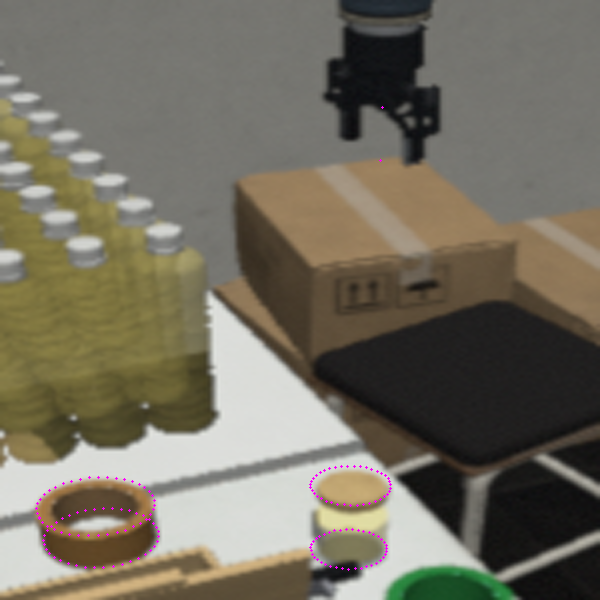

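```bash
cat >> h.py <<'E'
def wire(c,im,o,sx,sy,ch,lid=None,col=(255,0,255)):
    x,y,th=ch;Rz=Ro.from_euler('z',th).as_matrix()
    def W(p):return Rz@(np.array(p)/1000.)+[x,y,0]
    B=[[sx_*90,sy_*130,z] for z in (0,85) for sx_,sy_ in ((1,1),(1,-1),(-1,-1),(-1,1))]
    E=[(B[i],B[(i+1)%4]) for i in range(4)]+[(B[4+i],B[4+(i+1)%4]) for i in range(4)]+[(B[i],B[4+i]) for i in range(4)]
    a=np.radians(98)-(lid or 0)  # angle from -x... lid dir
    d=np.array([-np.cos(a),0,np.sin(a)]);n=np.array([np.sin(a),0,np.cos(a)])
    h=np.array([90,0,85.])
    Q=[h+[0,s*125,0]+d*k+n*t for t in (0,10) for s,k in ((1,0),(-1,0),(-1,180),(1,180))]
    E+=[(Q[i],Q[(i+1)%4]) for i in range(4)]+[(Q[4+i],Q[4+(i+1)%4]) for i in range(4)]
    for p,q in E:
        u=[(int((v[0]-o[0]+.5)*sx),int((v[1]-o[1]+.5)*sy)) for v in proj(c,[W(p),W(q)])]
        cv2.line(im,u[0],u[1],col,1,cv2.LINE_AA)
E
python3 - <<'E'
from h import *
out=[]
for c,o in (('top',(225,80)),('side',(140,175))):
    im=cv2.imread(f'pics/{c}0.png')
    im=cv2.resize(im[o[1]:o[1]+140,o[0]:o[0]+135 if c=='side' else o[0]+135],None,fx=3,fy=4,interpolation=cv2.INTER_CUBIC)
    wire(c,im,o,3,4,[.6519,-.1137,1.568]);out.append(im[:560])
cv2.imwrite('pics/w.png',np.hstack(out)[:, :800])
E
```

```text
(no output)
```

View pics/w.png

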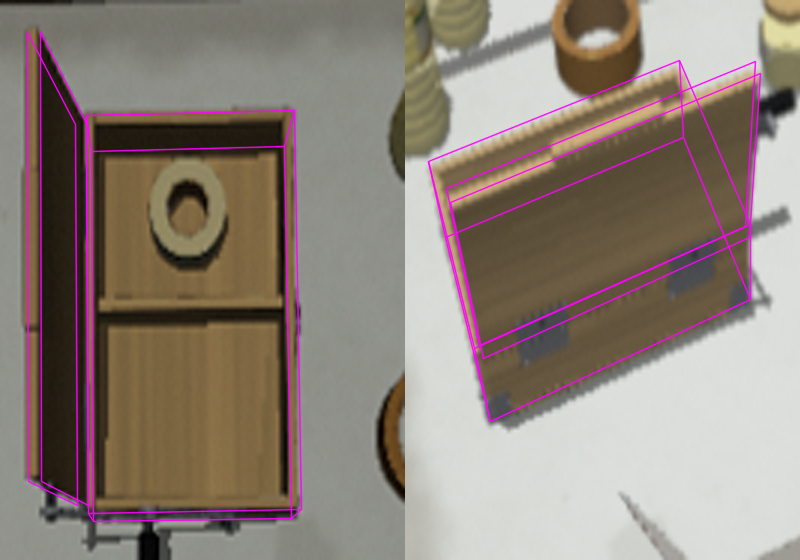

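```bash
cat >> h.py <<'E'
def go(target,Rt=np.diag([1.,-1,-1])):
    p,R=tool();d=R.T@(np.array(target)-p)*100;rv=Ro.from_matrix(R.T@Rt).as_rotvec()
    print('tcp',p.round(4),'shift cm',d.round(2),'turn',rv.round(3),'f',manip.sense()['contact_force'].round(1),'w',round(float(manip.sense()['width']),3))
E
python3 - <<'E'
from h import *
print('caps z.25',onz('top',[[433,240],[444,180],[437,120],[431,50],[388,83],[480,240]],.25).round(3))
print('bases',onz('top',[[428,240],[424,190],[368,120]],0).round(3))
go([.33,-.45,.29]); go([.45,-.365,.28]); go([.572,-.373,.25])
E
```

```text
caps z.25 [[ 0.436 -0.412  0.25 ]
 [ 0.565 -0.442  0.25 ]
 [ 0.697 -0.434  0.25 ]
 [ 0.856 -0.428  0.25 ]
 [ 0.784 -0.332  0.25 ]
 [ 0.435 -0.51   0.25 ]]
bases [[ 0.435 -0.485  0.   ]
 [ 0.57  -0.481  0.   ]
 [ 0.768 -0.338  0.   ]]
tcp [ 0.1538 -0.6573  0.2313] shift cm [ 21.88 -16.17  -5.87] turn [-0.   -0.    0.23] f [ 0.1 -1.3  0.9] w 0.999
tcp [ 0.1538 -0.6573  0.2313] shift cm [ 35.5  -21.71  -4.87] turn [-0.   -0.    0.23] f [ 0.1 -1.3  0.9] w 0.999
tcp [ 0.1538 -0.6573  0.2313] shift cm [ 47.2  -18.15  -1.87] turn [-0.   -0.    0.23] f [ 0.1 -1.3  0.9] w 0.999
```

```bash
python3 - <<'E'
from h import *
print('side bases',onz('side',[[223,152],[190,163],[205,158]],0).round(3))
for q in ([223,87],[205,92],[183,93]):
  for z in (.2,.25,.3,.35): print(q,z,onz('side',[q],z).round(3)[0])
im=cv2.imread('pics/side0.png')
cv2.imwrite('pics/bot.png',cv2.resize(im[30:220,70:270],None,fx=4,fy=3,interpolation=cv2.INTER_CUBIC))
E
```

```text
side bases [[ 0.444 -0.495  0.   ]
 [ 0.578 -0.484  0.   ]
 [ 0.518 -0.489  0.   ]]
[223, 87] 0.2 [ 0.386 -0.615  0.2  ]
[223, 87] 0.25 [ 0.416 -0.527  0.25 ]
[223, 87] 0.3 [ 0.446 -0.438  0.3  ]
[223, 87] 0.35 [ 0.475 -0.35   0.35 ]
[205, 92] 0.2 [ 0.459 -0.608  0.2  ]
[205, 92] 0.25 [ 0.483 -0.52   0.25 ]
[205, 92] 0.3 [ 0.508 -0.432  0.3  ]
[205, 92] 0.35 [ 0.532 -0.344  0.35 ]
[183, 93] 0.2 [ 0.534 -0.636  0.2  ]
[183, 93] 0.25 [ 0.553 -0.546  0.25 ]
[183, 93] 0.3 [ 0.572 -0.456  0.3  ]
[183, 93] 0.35 [ 0.591 -0.366  0.35 ]
```

View pics/bot.png

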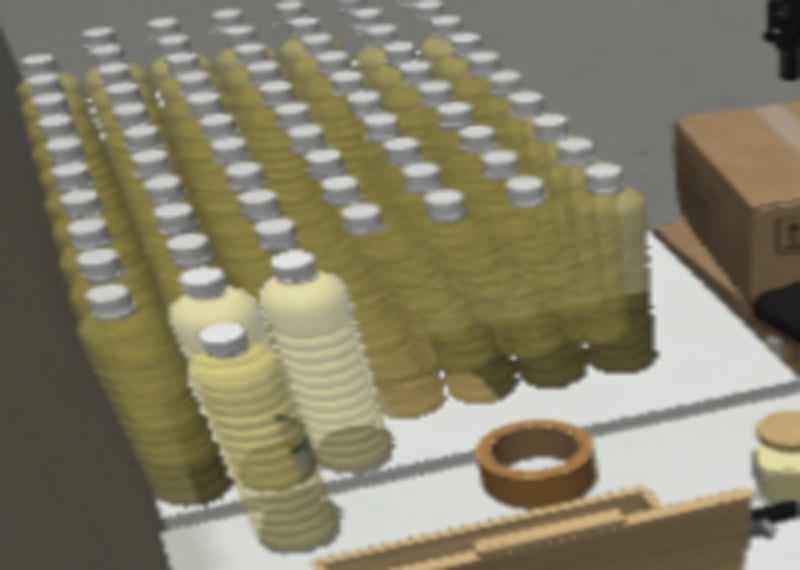

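```bash
python3 -m creep '[[[0,2,-4,-5,0,0,0],[0,7,-8,-6,0,0,0.05],[0,12,-11,-6,0,0,0.12],[0,17,-14,-6,0,0,0.18],[0,22,-16,-6,0,0,0.23]]]'; python3 -c "
from h import *
go([.45,-.365,.28]); go([.572,-.373,.25])"
```

```text
time: 1.72
tcp_pos: [0.3328, -0.4496, 0.2919]
ee_rot: [0.0, 1.0, -0.001, 0.0]
contact_force: [-0.5, -0.5, 1.2]
width: 1.0
tcp [ 0.3328 -0.4496  0.2919] shift cm [11.71 -8.48  1.19] turn [ 0.    -0.001 -0.002] f [-0.5 -0.5  1.2] w 1.0
tcp [ 0.3328 -0.4496  0.2919] shift cm [23.91 -7.7   4.2 ] turn [ 0.    -0.001 -0.002] f [-0.5 -0.5  1.2] w 1.0
```

```bash
python3 -m creep '[[[130,5,-4,1,0,0,0],[130,11,-8,1,0,0,0],[130,17,-7.8,2,0,0,0],[130,22.5,-7.7,4,0,0,0],[130,23.9,-7.7,6,0,0,0]]]'; python3 -m creep '[[[130,0,0,5,0,0,0],[130,0,0,10,0,0,0],[130,0,0,12,0,0,0],[130,0,0,12,0,0,0]]]'; python3 - <<'E'
from h import *
go([.572,-.373,.016])
im=read_camera('side')[:,:,::-1][110:230,150:280];im2=read_camera('top')[:,:,::-1][120:240,310:440]
cv2.imwrite('pics/a1.png',np.hstack([cv2.resize(i,None,fx=3,fy=4,interpolation=cv2.INTER_CUBIC) for i in (im,im2)]))
E
```

```text
time: 2.35
tcp_pos: [0.5745, -0.3724, 0.23]
ee_rot: [-0.001, 1.0, 0.002, 0.001]
contact_force: [-0.1, -0.6, 0.1]
width: 0.492
time: 2.85
tcp_pos: [0.5697, -0.3738, 0.1096]
ee_rot: [-0.001, 1.0, -0.0, -0.001]
contact_force: [0.8, 0.2, 0.2]
width: 0.484
tcp [ 0.5697 -0.3738  0.1096] shift cm [ 0.26 -0.06  9.36] turn [-0.002  0.003 -0.   ] f [0.8 0.2 0.2] w 0.484
```

View pics/a1.png

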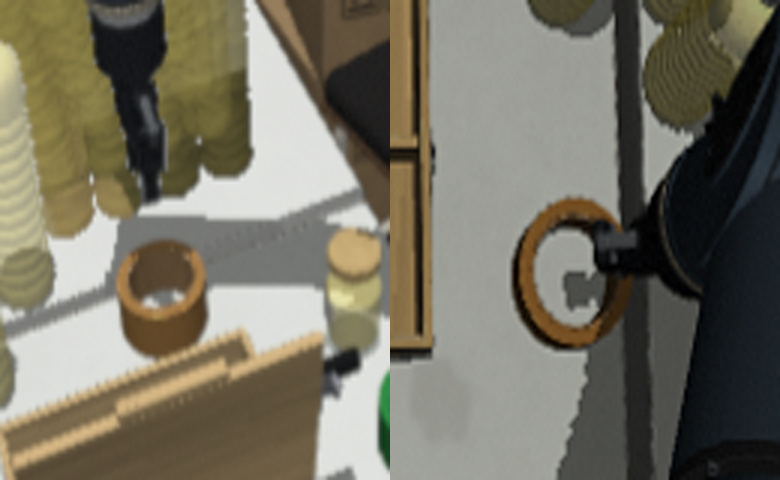

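The top view shows the inner finger over the hole and the outer one beyond the right wall, at crop (615,245). The alignment is good, so I'll go down and pinch.

```bash
python3 -m creep '[[[130,0.2,0,5,0,0,0],[130,0.2,0,8,0,0,0],[130,0.2,0,9.3,0,0,0],[130,0.2,0,9.3,0,0,0]]]';  python3 -m creep '[[[255,0,0,0,0,0,0],[255,0,0,0,0,0,0],[255,0,0,0,0,0,0],[255,0,0,0,0,0,0],[255,0,0,0,0,0,0]]]'; python3 -m creep '[[[255,0,0,-3,0,0,0],[255,0,0,-8,0,0,0],[255,0,0,-13,0,0,0],[255,0,0,-14,0,0,0]]]'; python3 - <<'E'
from h import *
go([.595,-.146,.15])
im=read_camera('side')[:,:,::-1][110:230,150:280];im2=read_camera('top')[:,:,::-1][120:240,310:440]
cv2.imwrite('pics/a2.png',np.hstack([cv2.resize(i,None,fx=3,fy=4,interpolation=cv2.INTER_CUBIC) for i in (im,im2)]))
E
```

```text
time: 3.45
tcp_pos: [0.5729, -0.3746, 0.0189]
ee_rot: [0.0, 1.0, -0.0, 0.0]
contact_force: [0.3, 0.6, -0.2]
width: 0.495
time: 4.08
tcp_pos: [0.5736, -0.3748, 0.0202]
ee_rot: [0.001, 1.0, -0.0, 0.001]
contact_force: [-0.7, 0.8, 5.2]
width: 0.153
time: 4.58
tcp_pos: [0.5742, -0.3757, 0.1632]
ee_rot: [0.002, 1.0, -0.0, 0.003]
contact_force: [1.3, -0.3, -3.4]
width: 0.153
tcp [ 0.5742 -0.3757  0.1632] shift cm [  2.06 -22.98   1.25] turn [ 0.004 -0.006 -0.001] f [ 1.3 -0.3 -3.4] w 0.153
```

View pics/a2.png

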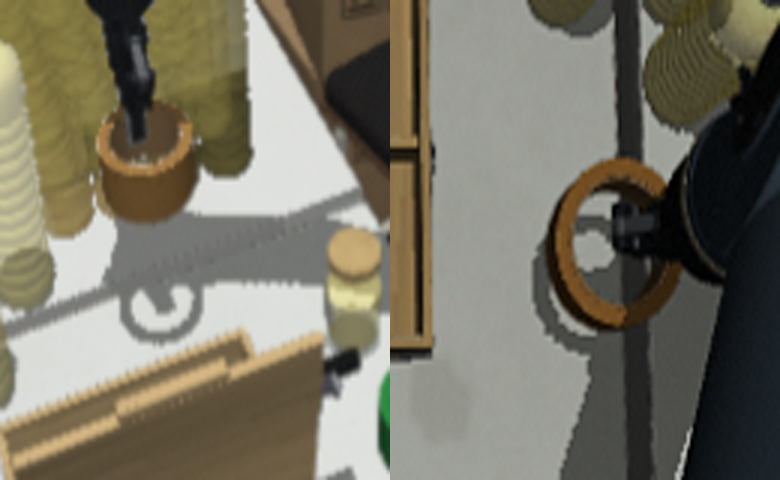

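The roll is held and lifted, looks near level, and the width reads 0.153. Carrying it over the compartment.

```bash
python3 -m creep '[[[255,1,-5,0,0,0,0],[255,2,-10,0,0,0,0],[255,2.3,-15,0,0,0,0],[255,2.3,-20,0,0,0,0],[255,2.3,-22,0,0,0,0]]]';  python3 -m creep '[[[255,0,-0.8,0,0,0,0],[255,0,-0.8,2,0,0,0],[255,0,-0.8,4,0,0,0],[255,0,-0.8,4,0,0,0]]]'; python3 - <<'E'
from h import *
go([.597,-.149,.027])
im=read_camera('side')[:,:,::-1][140:260,150:280];im2=read_camera('top')[:,:,::-1][100:220,230:360]
cv2.imwrite('pics/a3.png',np.hstack([cv2.resize(i,None,fx=3,fy=4,interpolation=cv2.INTER_CUBIC) for i in (im,im2)]))
E
```

```text
time: 5.3
tcp_pos: [0.5948, -0.1501, 0.1565]
ee_rot: [-0.001, 1.0, 0.002, -0.002]
contact_force: [-0.9, -0.1, -1.9]
width: 0.149
time: 5.8
tcp_pos: [0.5941, -0.1481, 0.1165]
ee_rot: [0.0, 1.0, -0.001, -0.002]
contact_force: [0.1, 0.2, -2.7]
width: 0.147
tcp [ 0.5941 -0.1481  0.1165] shift cm [0.33 0.09 8.94] turn [ 0.     0.004 -0.002] f [ 0.1  0.2 -2.7] w 0.147
```

View pics/a3.png

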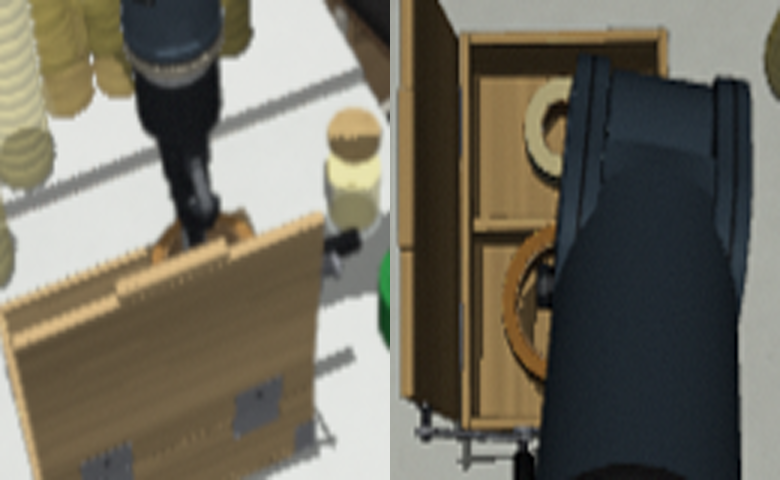

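```bash
python3 - <<'E'
from h import *
for z in (.1,.12,.14):print(onz('top',[[267.7,176.3],[270,156.2],[270,196]],z).round(4))
print(proj('top',[[.594,-.0565,.14]]))
E
python3 -m creep '[[[255,0.2,0,3,0,0,0],[255,0.2,0,6,0,0,0]]]'; python3 -c "
from h import *
go([.597,-.149,.027])"
```

```text
[[ 0.6006 -0.0593  0.1   ]
 [ 0.6522 -0.0659  0.1   ]
 [ 0.5503 -0.0644  0.1   ]]
[[ 0.5977 -0.0597  0.12  ]
 [ 0.6484 -0.0661  0.12  ]
 [ 0.5483 -0.0647  0.12  ]]
[[ 0.5949 -0.06    0.14  ]
 [ 0.6447 -0.0663  0.14  ]
 [ 0.5464 -0.0649  0.14  ]]
[[266.2774798  176.68987457]]
time: 6.15
tcp_pos: [0.5987, -0.1473, 0.059]
ee_rot: [0.0, 1.0, -0.001, 0.001]
contact_force: [0.3, 0.2, -2.8]
width: 0.147
tcp [ 0.5987 -0.1473  0.059 ] shift cm [-0.18  0.17  3.2 ] turn [ 0.001 -0.003 -0.001] f [ 0.3  0.2 -2.8] w 0.147
```

```bash
python3 -m creep '[[[255,-0.1,0,1.5,0,0,0],[255,-0.1,0,2.5,0,0,0],[255,-0.1,0,2.9,0,0,0],[255,-0.1,0,2.9,0,0,0]]]'; python3 -c "
from h import *
go([.597,-.149,.027])"
```

```text
time: 6.65
tcp_pos: [0.597, -0.1465, 0.0298]
ee_rot: [0.0, 1.0, -0.0, 0.0]
contact_force: [0.6, 0.3, -3.0]
width: 0.148
tcp [ 0.597  -0.1465  0.0298] shift cm [0.   0.25 0.28] turn [ 0.    -0.001 -0.   ] f [ 0.6  0.3 -3. ] w 0.148
```

```bash
python3 -m creep '[[[255,0,0,0.2,0,0,0],[255,0,0,0.3,0,0,0]]]'; python3 -m creep '[[[190,0,0,0,0,0,0],[165,0,0,0,0,0,0],[165,0,0,0,0,0,0],[165,0,0,0,0,0,0]]]'; python3 -m creep '[[[165,0,0,-2,0,0,0],[165,0,0,-5,0,0,0],[165,0,0,-10,0,0,0],[165,0,0,-15,0,0,0]]]'; python3 -m creep '[[[165,-1,4,-1,0,0,0],[165,-3,9,-1,0,0,0],[165,-4,13,-1,0,0,0],[165,-4,15,-1,0,0,0],[165,-4,15,-1,0,0,0]]]';python3 - <<'E'
from h import *
go([.597,-.149,.027])
im=read_camera('side')[:,:,::-1][140:260,150:280];im2=read_camera('top')[:,:,::-1][100:220,230:360]
cv2.imwrite('pics/a4.png',np.hstack([cv2.resize(i,None,fx=3,fy=4,interpolation=cv2.INTER_CUBIC) for i in (im,im2)]))
E
```

```text
time: 6.9
tcp_pos: [0.5973, -0.1466, 0.0281]
ee_rot: [0.0, 1.0, -0.0, 0.001]
contact_force: [-5.6, 1.0, 20.4]
width: 0.151
time: 7.4
tcp_pos: [0.5977, -0.142, 0.0275]
ee_rot: [-0.002, 1.0, 0.002, 0.001]
contact_force: [-2.6, 14.5, 8.4]
width: 0.352
time: 7.9
tcp_pos: [0.5967, -0.1464, 0.1784]
ee_rot: [0.0, 1.0, -0.0, 0.0]
contact_force: [0.8, -0.2, -0.7]
width: 0.356
time: 8.52
tcp_pos: [0.5568, -0.2973, 0.1865]
ee_rot: [0.0, 1.0, -0.001, 0.0]
contact_force: [0.1, 1.8, -0.6]
width: 0.348
tcp [ 0.5568 -0.2973  0.1865] shift cm [  3.98 -14.85  15.95] turn [ 0.    -0.001 -0.002] f [ 0.1  1.8 -0.6] w 0.348
```

View pics/a4.png

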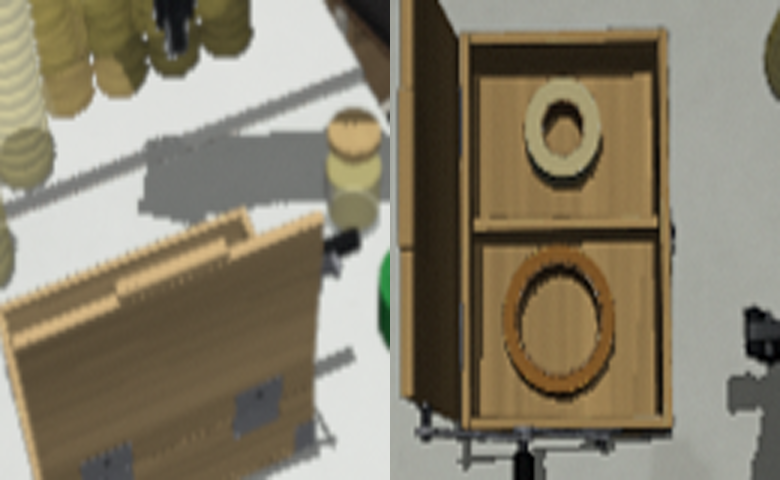

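The roll lies in the empty compartment with its centre at crop (558,320), and it has been let go. Checking its chest coordinates and planning the stay.

```bash
python3 - <<'E'
from h import *
P=onz('top',[[230+(558-390)/3,100+320/4]],.056)[0];c=np.array([.655,-.1137,0]);print(P.round(4),(Ro.from_euler('z',1.568).as_matrix().T@(P-c)).round(4))
P=onz('top',[[230+(524-390)/3,100+470/4]],.147)[0];print(P)
for k in (0,.3,.6,1.,1.5,2):
    a=np.radians(47)-k/2
    x,z=-30+99*np.cos(a),65+99*np.sin(a);print(k,round(x),round(z))
E
```

```text
[ 0.5962 -0.1066  0.056 ] [0.007  0.0588 0.056 ]
[ 0.49354338 -0.07552322  0.147     ]
0 38 137
0.3 48 127
0.6 56 114
1.0 64 96
1.5 69 72
2 67 47
```

```bash
python3 -m creep '[[[255,-2,-5,0,0,0,0],[255,-4,-10,0,0,0,0],[255,-6,-15,0,0,0,0],[255,-7,-20,0,0,0,0],[255,-7.2,-21,0,0,0,0]]]'; python3 - <<'E'
from h import *
go([.485,-.085,.152]);print(manip.sense()['joint_pos'].round(3))
im=read_camera('side')[:,:,::-1][100:290,150:410];im2=read_camera('top')[:,:,::-1][130:320,190:450]
cv2.imwrite('pics/a5.png',np.hstack([cv2.resize(i,None,fx=1.5,fy=3,interpolation=cv2.INTER_CUBIC) for i in (im,im2)]))
E
```

```text
time: 9.25
tcp_pos: [0.4842, -0.0808, 0.1866]
ee_rot: [-0.001, 1.0, 0.004, 0.0]
contact_force: [1.2, -0.9, 1.2]
width: 0.001
tcp [ 0.4842 -0.0808  0.1866] shift cm [0.08 0.42 3.46] turn [-0.002 -0.     0.008] f [ 1.2 -0.9  1.2] w 0.001
[ 0.102  0.356 -0.042  1.973  0.017  0.813 -1.512]
```

View pics/a5.png

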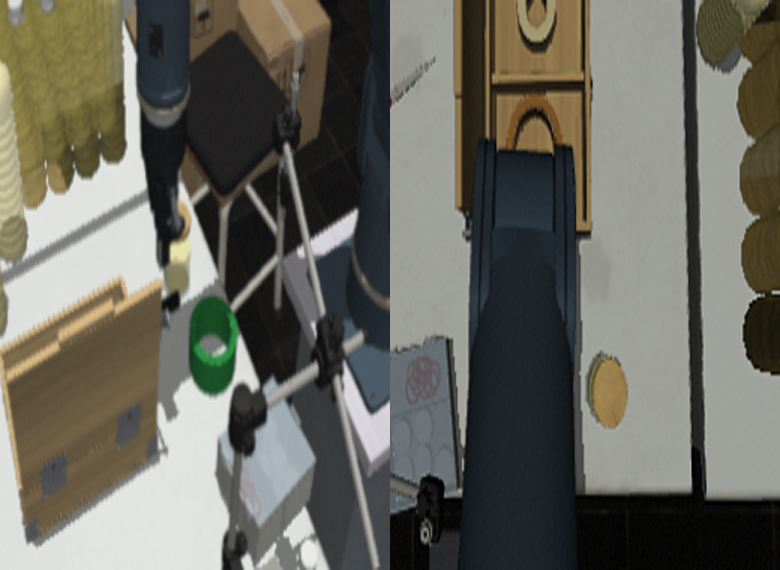

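The gripper is above the roller at side crop (170,300) and the forearm is well clear of the boom. Pressing along the diagonal.

```bash
python3 -m creep '[[[255,0,0.4,2,0,0,0],[255,0,0.4,3.2,0,0,0],[255,0,0.3,3.9,0,0,0],[255,0,0,4.3,0,0,0],[255,0,-0.3,4.7,0,0,0]]]';python3 -m creep '[[[255,0,-0.3,0.3,0,0,0],[255,0,-0.6,0.7,0,0,0],[255,0,-0.9,1.1,0,0,0],[255,0,-1.2,1.5,0,0,0],[255,0,-1.4,1.9,0,0,0]]]'; python3 - <<'E'
from h import *
go([.485,-.065,.122])
im=read_camera('side')[:,:,::-1][140:260,150:350]
cv2.imwrite('pics/a6.png',cv2.resize(im,None,fx=4,fy=4,interpolation=cv2.INTER_CUBIC))
E
```

```text
time: 9.98
tcp_pos: [0.4849, -0.0834, 0.1394]
ee_rot: [0.0, 1.0, -0.0, 0.0]
contact_force: [-0.5, -0.8, 1.2]
width: -0.0
time: 10.6
tcp_pos: [0.4848, -0.0694, 0.1202]
ee_rot: [0.0, 1.0, -0.0, 0.0]
contact_force: [0.2, -2.9, 6.4]
width: -0.0
tcp [ 0.4848 -0.0694  0.1202] shift cm [ 0.02 -0.44 -0.18] turn [ 0. -0. -0.] f [ 0.2 -2.9  6.4] w -0.0
```

View pics/a6.png

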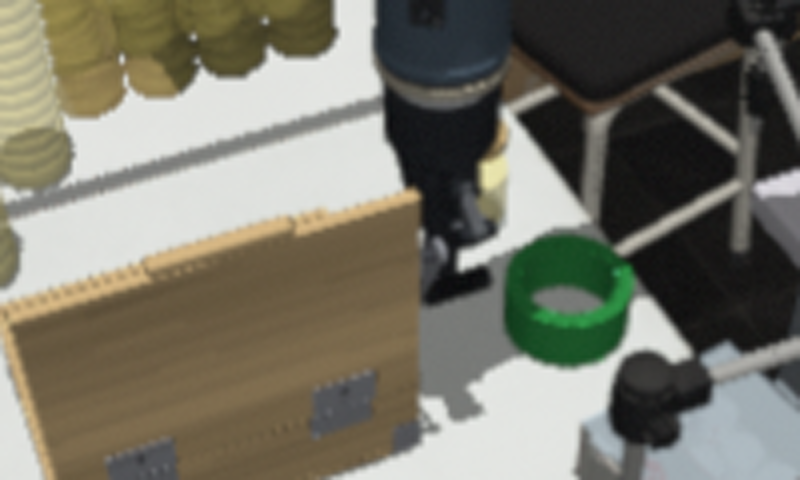

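The roller has gone down and towards the hinge at about 7 N. Pushing a little further.

```bash
python3 -m creep '[[[255,0,-0.3,0.4,0,0,0],[255,0,-0.5,0.8,0,0,0],[255,0,-0.7,1.2,0,0,0],[255,0,-0.8,1.5,0,0,0],[255,0,-0.8,1.5,0,0,0]]]'; python3 - <<'E'
from h import *
go([.485,-.065,.122])
E
python3 -m creep '[[[255,0,0,-2,0,0,0],[255,0,2,-6,0,0,0],[255,0,7,-12,0,0,0],[255,0,13,-14,0,0,0],[255,0,18,-14,0,0,0]]]'
python3 - <<'E'
from h import *
go([.6,.03,.30])
im=read_camera('side')[:,:,::-1][140:280,130:300];im2=read_camera('top')[:,:,::-1][80:260,220:360]
cv2.imwrite('pics/a7.png',np.hstack([cv2.resize(i,(400,560),interpolation=cv2.INTER_CUBIC) for i in (im,im2)]))
E
```

```text
time: 11.28
tcp_pos: [0.4849, -0.0618, 0.1053]
ee_rot: [0.0, 1.0, -0.0, 0.0]
contact_force: [1.3, -3.3, 3.6]
width: -0.002
tcp [ 0.4849 -0.0618  0.1053] shift cm [ 0.01  0.32 -1.67] turn [ 0.    -0.001 -0.001] f [ 1.3 -3.3  3.6] w -0.002
time: 11.9
tcp_pos: [0.4853, -0.2413, 0.2471]
ee_rot: [0.0, 1.0, 0.001, 0.001]
contact_force: [1.2, 0.3, -0.1]
width: -0.0
tcp [ 0.4853 -0.2413  0.2471] shift cm [ 11.53 -27.11  -5.27] turn [ 0.    -0.003  0.002] f [ 1.2  0.3 -0.1] w -0.0
```

View pics/a7.png

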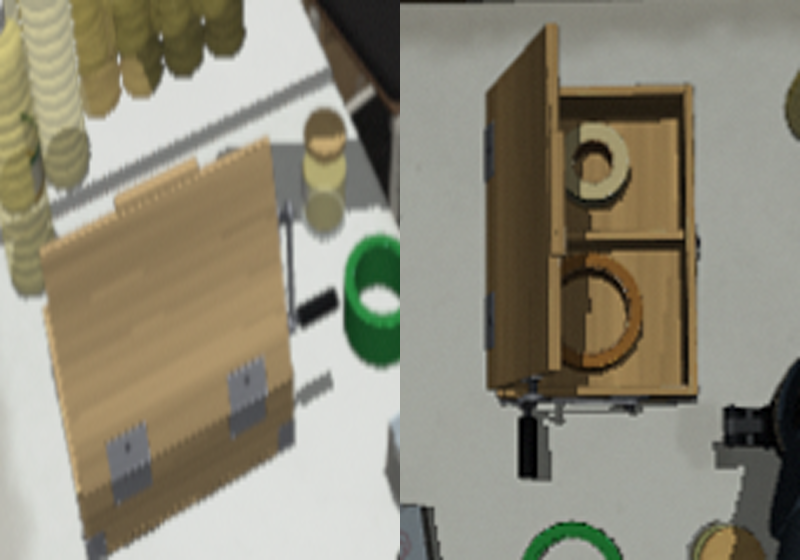

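```bash
python3 - <<'E'
from h import *
X,e=tri([275.3,199],[244.8,175]);print(X.round(4),e)
h=np.array([-.1137+.09,.085])
for lid in (.2,.4,.5,.6,.7,.8):
    a=np.radians(98)-lid
    for n in (0,.01): print(lid,n,(h+[-.18*np.cos(a)+n*np.sin(a),.18*np.sin(a)+n*np.cos(a)]).round(3) if 0 else (h+np.array([-.18*np.cos(a),.18*np.sin(a)])+n*np.array([np.sin(a),np.cos(a)])).round(3), end=' ')
    print(proj('top',[[.53,(h+np.array([-.18*np.cos(a),.18*np.sin(a)]))[0],(h+np.array([-.18*np.cos(a),.18*np.sin(a)]))[1]]]).round(1),proj('side',[[.53,(h+np.array([-.18*np.cos(a),.18*np.sin(a)]))[0],(h+np.array([-.18*np.cos(a),.18*np.sin(a)]))[1]]]).round(1))
E
```

```text
[ 0.5271 -0.0768  0.2481] 0.004538804827227706
0.2 0 [-0.035  0.265] 0.2 0.01 [-0.025  0.265] [[255.2 198.2]] [[249.3 180.5]]
0.4 0 [-0.07   0.259] 0.4 0.01 [-0.06   0.262] [[271.7 198.2]] [[243.8 173.6]]
0.5 0 [-0.087  0.253] 0.5 0.01 [-0.078  0.257] [[279.6 198.3]] [[241.2 171.3]]
0.6 0 [-0.104  0.246] 0.6 0.01 [-0.095  0.251] [[287.1 198.5]] [[238.9 169.6]]
0.7 0 [-0.119  0.237] 0.7 0.01 [-0.111  0.243] [[294.1 198.7]] [[236.8 168.6]]
0.8 0 [-0.134  0.227] 0.8 0.01 [-0.126  0.233] [[300.5 199.1]] [[234.9 168.3]]
```

```bash
python3 - <<'E'
from h import *
h=np.array([-.0237,.085])
for lid in np.arange(.4,1.75,.1):
    a=np.radians(98)-lid;r=.15
    C=h+r*np.array([-np.cos(a),np.sin(a)])+.01*np.array([np.sin(a),np.cos(a)])
    print(round(lid,2),(C+[.0145,0]).round(4))
go([.64,.03,.33])
E
```

```text
0.4 [-0.0382  0.2325]
0.5 [-0.0527  0.2289]
0.6 [-0.0669  0.2238]
0.7 [-0.0805  0.2174]
0.8 [-0.0933  0.2096]
0.9 [-0.1053  0.2006]
1.0 [-0.1164  0.1904]
1.1 [-0.1264  0.1792]
1.2 [-0.1352  0.167 ]
1.3 [-0.1428  0.154 ]
1.4 [-0.149   0.1403]
1.5 [-0.1538  0.1261]
1.6 [-0.1572  0.1115]
1.7 [-0.1591  0.0966]
tcp [ 0.483  -0.2478  0.2456] shift cm [ 15.44 -27.89  -8.53] turn [ 0.004 -0.    -0.009] f [ 0.4  0.1 -0.8] w 0.003
```

```bash
python3 -m creep '[[[255,0,0,-5,0,0,0],[255,4,-4,-9,0,0,0],[255,8,-9,-9,0,0,0],[255,12,-13,-9,0,0,0],[255,15,-18,-9,0,0,0]]]'; python3 -m creep '[[[255,0.3,-5,0,0,0,0],[255,0.3,-10,0,0,0,0],[255,0.3,-10,0,0,0,0]]]'; python3 - <<'E'
from h import *
go([.64,.03,.235])
im=read_camera('side')[:,:,::-1][100:280,130:300];im2=read_camera('top')[:,:,::-1][80:260,180:360]
cv2.imwrite('pics/a8.png',np.hstack([cv2.resize(i,(400,560),interpolation=cv2.INTER_CUBIC) for i in (im,im2)]))
E
```

```text
time: 12.62
tcp_pos: [0.6356, -0.0586, 0.3342]
ee_rot: [-0.0, 1.0, -0.0, -0.001]
contact_force: [0.9, -0.7, -1.6]
width: -0.004
time: 13.0
tcp_pos: [0.6368, 0.0461, 0.334]
ee_rot: [-0.002, 1.0, 0.004, -0.001]
contact_force: [-1.3, 0.2, 0.5]
width: -0.0
tcp [0.6368 0.0461 0.334 ] shift cm [0.33 1.64 9.89] turn [-0.003  0.002  0.008] f [-1.3  0.2  0.5] w -0.0
```

View pics/a8.png

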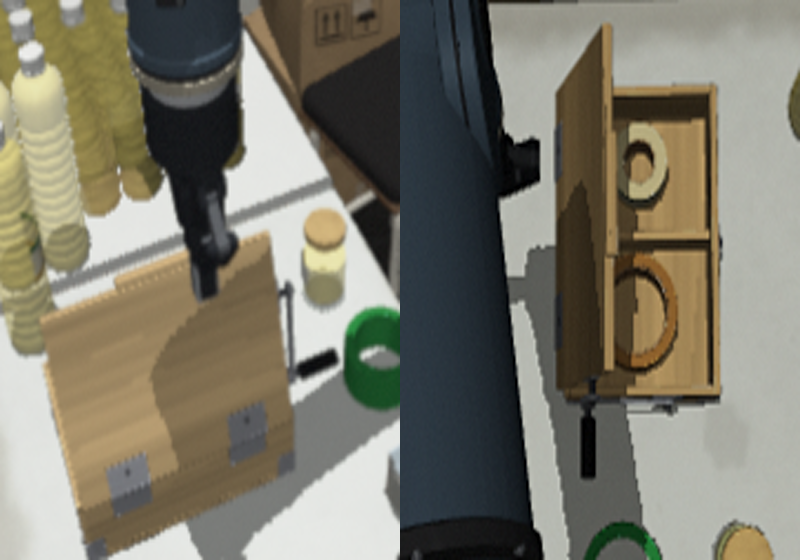

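The fingers hang on the outer side of the lid, clear of it. Lowering, then sweeping along the lid's arc.

```bash
python3 -m creep '[[[255,0,0,4,0,0,0],[255,0,0,8,0,0,0],[255,0,2,10.2,0,0,0],[255,0,4,10.2,0,0,0],[255,0,5.5,10.2,0,0,0]]]'; python3 -m creep '[[[255,0,1,0,0,0,0],[255,0,2,0,0,0,0],[255,0,3,0,0,0,0],[255,0,4,0.2,0,0,0],[255,0,5,0.5,0,0,0]]]'; python3 - <<'E'
from h import *
go([.64,-.0805,.2174])
E
```

```text
time: 13.72
tcp_pos: [0.638, -0.0182, 0.2343]
ee_rot: [0.0, 1.0, -0.001, 0.001]
contact_force: [0.3, -0.3, 1.0]
width: 0.001
time: 14.35
tcp_pos: [0.6377, -0.0655, 0.2281]
ee_rot: [-0.0, 1.0, 0.0, 0.0]
contact_force: [0.1, 2.0, -0.9]
width: -0.002
tcp [ 0.6377 -0.0655  0.2281] shift cm [0.23 1.5  1.07] turn [-0.001 -0.     0.   ] f [ 0.1  2.  -0.9] w -0.002
```

```bash
python3 -m creep '[[[255,0,0.8,0.6,0,0,0],[255,0,1.5,1.1,0,0,0],[255,0,2.2,1.5,0,0,0],[255,0,2.9,1.9,0,0,0],[255,0,3.5,2.4,0,0,0]]]'; python3 -m creep '[[[255,0,0.6,0.5,0,0,0],[255,0,1.1,0.9,0,0,0],[255,0,1.6,1.4,0,0,0],[255,0,2.1,2.0,0,0,0],[255,0,2.6,2.5,0,0,0]]]'; python3 - <<'E'
from h import *
go([.64,-.1264,.1792])
im=read_camera('side')[:,:,::-1][100:280,130:300];im2=read_camera('top')[:,:,::-1][80:260,180:360]
cv2.imwrite('pics/a9.png',np.hstack([cv2.resize(i,(400,560),interpolation=cv2.INTER_CUBIC) for i in (im,im2)]))
E
```

```text
time: 14.98
tcp_pos: [0.6376, -0.101, 0.2039]
ee_rot: [0.0, 1.0, -0.0, -0.0]
contact_force: [-0.5, 0.0, 2.1]
width: -0.004
time: 15.6
tcp_pos: [0.6376, -0.1267, 0.1787]
ee_rot: [-0.0, 1.0, -0.0, -0.0]
contact_force: [-0.1, 1.3, 0.7]
width: -0.0
tcp [ 0.6376 -0.1267  0.1787] shift cm [ 0.24 -0.03 -0.05] turn [-0.  0. -0.] f [-0.1  1.3  0.7] w -0.0
```

View pics/a9.png

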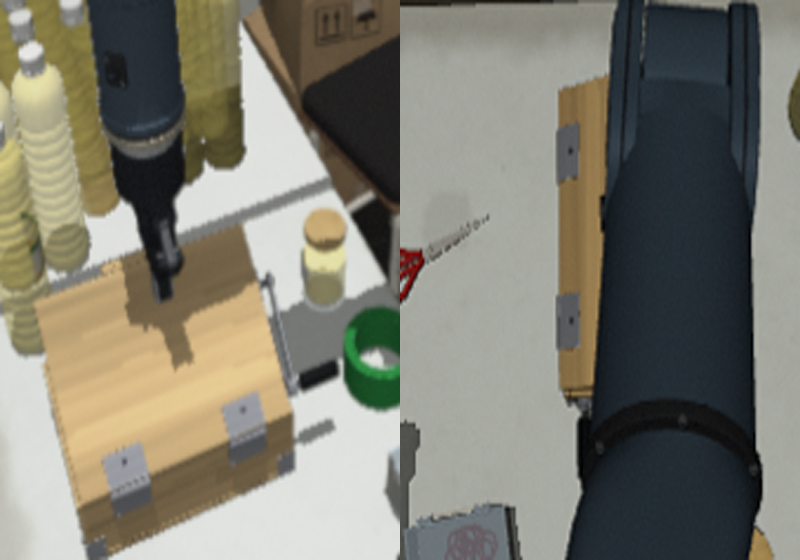

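The lid is following at about 1.1 rad and the arm is light on it. Continuing along the arc, slowly.

```bash
python3 -m creep '[[[255,0,0.5,0.7,0,0,0],[255,0,1.0,1.4,0,0,0],[255,0,1.4,2.1,0,0,0],[255,0,1.7,2.7,0,0,0],[255,0,2.1,3.4,0,0,0]]]'; python3 -m creep '[[[255,0,0.2,0.7,0,0,0],[255,0,0.4,1.4,0,0,0],[255,0,0.6,2.1,0,0,0],[255,0,0.8,2.8,0,0,0],[255,0,1,3.5,0,0,0]]]'; python3 - <<'E'
from h import *
go([.64,-.16,.094])
im=read_camera('side')[:,:,::-1][100:280,130:300]
cv2.imwrite('pics/a10.png',cv2.resize(im,(500,560),interpolation=cv2.INTER_CUBIC))
E
```

```text
time: 16.32
tcp_pos: [0.6375, -0.1476, 0.1447]
ee_rot: [-0.0, 1.0, -0.0, -0.0]
contact_force: [-0.7, 0.3, 0.1]
width: 0.003
time: 16.95
tcp_pos: [0.6376, -0.1574, 0.1097]
ee_rot: [-0.0, 1.0, -0.0, -0.0]
contact_force: [0.3, 0.6, 0.3]
width: -0.0
tcp [ 0.6376 -0.1574  0.1097] shift cm [0.24 0.26 1.57] turn [-0.  0. -0.] f [0.3 0.6 0.3] w -0.0
```

View pics/a10.png

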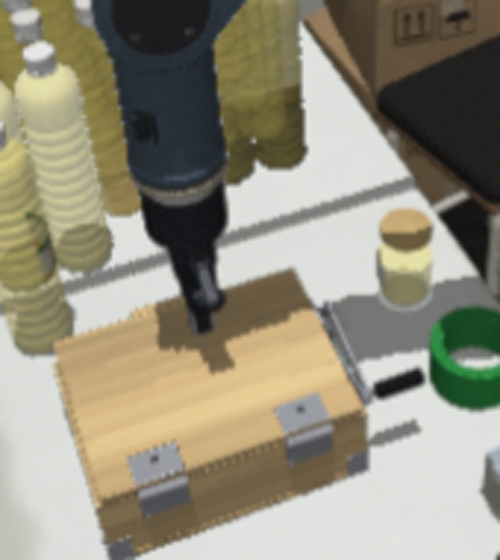

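```bash
python3 -m creep '[[[255,0,0.1,0.5,0,0,0],[255,0,0.2,0.9,0,0,0],[255,0,0.2,1.3,0,0,0],[255,0,0.2,1.5,0,0,0]]]'; python3 -m creep '[[[255,0,0,0.15,0,0,0],[255,0,0,0.3,0,0,0],[255,0,0,0.3,0,0,0]]]'; python3 - <<'E'
from h import *
go([.64,-.16,.094])
E
```

```text
time: 17.5
tcp_pos: [0.6375, -0.1595, 0.0951]
ee_rot: [-0.0, 1.0, -0.0, -0.0]
contact_force: [-3.4, 1.1, 16.0]
width: 0.005
time: 17.88
tcp_pos: [0.6376, -0.1595, 0.095]
ee_rot: [0.0, 1.0, -0.0, 0.001]
contact_force: [-9.4, 2.0, 24.2]
width: 0.001
tcp [ 0.6376 -0.1595  0.095 ] shift cm [0.24 0.05 0.1 ] turn [ 0.    -0.001 -0.   ] f [-9.4  2.  24.2] w 0.001
```

It's on the rim with 24 N of firm contact at z = 0.095. Retreating straight up and aside, then checking.

```bash
python3 -m creep '[[[255,0,0,-2,0,0,0],[255,0,0,-6,0,0,0],[255,0,0,-12,0,0,0],[255,0,4,-16,0,0,0],[255,-2,8,-18,0,0,0]]]'; python3 -m creep '[[[255,-3,5,0,0,0,0],[255,-6,9,0,0,0,0],[255,-10,12,0,0,0,0],[255,-10,12,0,0,0,0]]]'; python3 - <<'E'
from h import *
go([.64,-.16,.094])
out=[]
for c,o in (('top',(225,80)),('side',(140,175))):
    im=read_camera(c)[:,:,::-1]
    im=cv2.resize(im[o[1]:o[1]+140,o[0]:o[0]+133],None,fx=3,fy=4,interpolation=cv2.INTER_CUBIC)
    if c=='top': b=im.copy()
    wire(c,im,o,3,4,[.655,-.1137,1.568],1.71);out.append(im)
cv2.imwrite('pics/fin.png',np.hstack(out))
for t in ('jar_centre',):
    for d in trace('top',t)[:1]: print(t,d['confidence'],d['at'],onz('top',d['at'],.047))
E
```

```text
time: 18.5
tcp_pos: [0.6191, -0.2399, 0.2749]
ee_rot: [0.0, 1.0, 0.001, 0.002]
contact_force: [0.1, -0.6, 0.1]
width: -0.002
time: 19.0
tcp_pos: [0.5136, -0.3636, 0.2726]
ee_rot: [0.001, 1.0, -0.004, -0.001]
contact_force: [0.3, 0.4, 0.1]
width: 0.001
tcp [ 0.5136 -0.3636  0.2726] shift cm [ 12.52 -20.49  17.8 ] turn [ 0.002  0.002 -0.007] f [0.3 0.4 0.1] w 0.001
jar_centre 0.76 [333.5, 258.9] [[ 0.38912946 -0.22598547  0.047     ]]
```

View pics/fin.png

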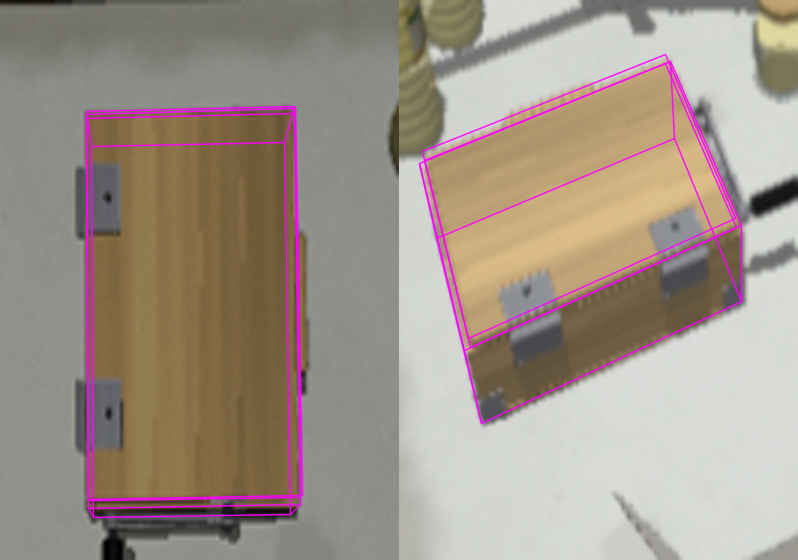

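The wire model of a fully shut lid matches both views, so the lid stayed down. The jar hasn't moved: (0.389, -0.226) now against (0.388, -0.226) at the start. The arm is clear.

```bash
python3 -c "
from plant import manip
print(manip.job_done(), manip.sense()['contact_force'])"
```

```text
the job is handed in; nothing more can be done
the job is handed in; nothing more can be done
```

The job is handed in at about 19 s; no verdict was reported, so the results below are my own checks.

- **Tape roll:** I pinched the brown roll by its right wall, laid it in the empty compartment and let go. The top camera put it flat at chest x ≈ 7 mm, y ≈ 59 mm, before the lid was shut over it. As I let go, the wrist read about 15 N sideways for a moment.
- **Lid stay:** I pressed the roller down along its arc with about 7 N at the roller. From where the roller ended up I estimate the knee at about 1 rad, with the lid at about 0.43 rad.
- **Lid:** I swept it shut in small steps at roughly 1 rad/s or less and pressed it onto the rim. The fingertips stopped at z = 0.095 m, where the shut lid's outer face should be, with 24 N on the wrist. After the arm drew back, the model of a shut lid matched both camera views to within about 1–2 pixels.
- **Jar and arm:** The jar was within about 2 mm of where it started. The arm was clear of everything, with about 0 N at the wrist.

The rim corners I first picked were off by about 3 mm towards the robot, because I had included the steel stay in the edge. I corrected this before placing the roll. I could not see the roll after the lid was shut, and no check failed.

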